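Unlock the specimen case by its thumbwheels

ROBOT

A 6-joint arm with a two-finger parallel gripper is mounted at the origin on the work surface. World frame = base frame: x ahead of the robot, y to its left, z up, the work surface at z = 0. Lengths are in m, angles in rad, forces in N, time in s.
With the tool pointing down it reaches from about 0.3 to 0.875 m from the base axis. Payload 6.4 kg.
Tool frame: the origin (TCP) lies at the very end of the fingers, on their centre line; the grasp point (between the pads) lies 19 mm behind it; z points along the fingers, y is the line along which they close (so a half turn about z gives the same grasp; the last joint's range is limited). The gripper opens to 85 mm and grips with 20 to 120 N. Pads are 22 mm wide; open, the fingers measure 114 mm over their backs; the gripper's body (76 mm by 85 mm) begins 54 mm behind the grasp point. The pads swing forward as they close: fully open they stand 13 mm farther back than shut.
Start: joints at [-1.368, 0.181, 1.607, -0, 1.354, -0.206], TCP at [0.229, -0.528, 0.231] pointing down, gripper open.
Joint ranges: [-2.99, 2.99], [-0.89, 2.07], [0.3, 2.58], [-1.14, 4.28], [0, 2.63], [-3.12, 3.12]. Speed limits (rad/s): [2.57, 2.57, 3.01, 3.14, 3.14, 3.14].

INTERFACE

Orientations are given as a unit quaternion [w, x, y, z].
In Python, from bench import ctrl gives the robot as it stands.
- The arm moves only by the tool jog_arm, never from a script. Its argument "series" is a list that holds one entry, the list of rows, each a list of 7 numbers: the shift along the tool's x, y, z in mm, then the turn, a rotation vector about the tool's x, y, z in rad, then the finger opening in mm, from 0 to 85.4. In form: [[[tx, ty, tz, rx, ry, rz, gripper], ...]]. A call has exactly 10 rows; each row shifts and turns the commanded pose from where the row before left it, along the tool's axes as they then stand; what a row does not reach is not made up. A row lasts 1/10 s, in which the tool goes at most 50 mm and 8.59 degrees, less where a joint would pass 70% of its speed; a pose out of reach is approached as far as the arm can. A call with a gripper value outside its range is refused whole. The fingers move at their own pace and stop on an object; the grip force is fixed at half the most. Time passes only in rows, so rows that do not move let the fingers close, or fill a call up. It gives the time, the measured TCP pose, the force, the opening and the grip force at its end, in the units of the state.
- ctrl.get_obs(): the state, without advancing time (a new reading comes with each control period).
- ctrl.camera(name): name is "scene" or "side" or "wrist"; returns a dict with "frame" (480x640x3 uint8, blue, green, red), "z_map" (480x640 float32, m along the optical axis (not along the pixel's ray), 0 where there is no reading), "fx", "fy", "cx", "cy" (pixels), "xyz" and "rotation" of the camera in the world. Camera axes: x right, y down, z forward; pixel columns grow to the right and rows downward; lengths in m; the calibration is good to about 2 mm. A picture is of the moment at which its call begins.
- ctrl.hand_in(): hands the job in; it is judged then, once.
The state is a dict: "time_s": time; "q": joint angles; "dq": joint speeds; "joint_efforts": joint torques, N m; "eef_pos": TCP position; "eef_rot": TCP orientation; "wrist_force": force on the tool from outside, world axes, zero at the start; "torque": the same for the moment, N m; "opening": opening from 0.0 (shut) to 1.0 (fully open); "grasp_force": force on a finger pad.
Only numpy, scipy, OpenCV 4.12 (cv2) and the standard library are available. Lean on these libraries where they do the work, as an engineer would, in place of code of your own. Each camera call takes 0.05 s, during which the arm holds its last target. There are 200 camera calls.

TASK

Unlock the specimen case: its code, from left to right, is 4-5-2. Roll the left and right thumbwheels with a light fingertip (pressing harder than 25 N breaks the lock) until their numbers sit square on the index lines, without turning the middle wheel, which already shows its 5. Only then slide the bolt tab all the way towards the robot, leave the wheels on the code, and disturb nothing else on the bench.

Things in the scene. Friction and masses are not known exactly. Their poses are not given: they have to be found in the camera images.
- case: Heavy white and grey hard case that does not move, 224 x 344 mm, lid top 90 mm high. Origin: centre of its underside; x to its back (away from the robot), y to its left. On the front half of the lid an aluminium lock housing, 85 (x) x 235 mm (y), flat top 112 mm above the bench, bears three black thumbwheels and, right of them, a steel bolt tab. Over 25 N on any of it breaks the lock.
- left_top (a point): Fixed point: highest point, mid-width, of the left (+y) thumbwheel, a rigid disc, radius 19 mm, width 20 mm, on a fixed axle along the case's y, 13 mm of it above the housing. Numbers 1 to 6 as white dice dots round the rim, 60 degrees apart, grey lines midway between. The number on top, in line with the two short black index lines on the housing, is the one set.
- middle_top (a point): The same point of the middle thumbwheel, 40 mm to the right of the left one. All wheels are alike: plain rims without teeth or clicks, rolled by friction with a fingertip pressed lightly on top and drawn along the case's x; stiff (about 1.1 N along the rim to turn; below some 5 N of press the finger slips), and they stay where they are left.
- right_top (a point): The same point of the right thumbwheel, 40 mm to the right of the middle one.
- left_wheel (a joint): Angle of the left thumbwheel, rad. Reads 0 with number 1 on top and pi/3 rad more for each next number (2 = 1.047, 3 = 2.094, 4 = 3.142, 5 = 4.189, 6 = 5.236); repeats every 2 pi, no stops. It grows as the wheel's top rolls towards the case's +x (away from the robot).
- middle_wheel (a joint): Angle of the middle thumbwheel, rad, same meaning. Starts on number 5.
- right_wheel (a joint): Angle of the right thumbwheel, rad, same meaning.
- tab_top (a point): Middle of the top edge of the steel bolt tab, 85 mm to the right of the right wheel: an upright plate 9 mm thick (x), 26 mm wide (y), its top 26 mm above the housing's flat top, on a 4 mm thick foot reaching 12 mm to either side of the tab's middle along x. Moves with the bolt.
- bolt (a joint): Travel of the bolt, m: 0 locked (tab at the back), 0.025 fully drawn, against its stop; it grows as the tab slides towards the robot (the case's -x). Friction about 2.5 N, no spring.
- dish: clear round petri dish, 92 mm across, 16 mm high, lying on the back half of the case's lid. Origin: centre of its underside. Leave it where it is.
- tweezers: slim steel tweezers, 130 mm long, 5 mm high, lying on the back half of the lid. Origin: centre of its underside. Leave it where it is.
- tip_box: clear pipette-tip box, 120 x 85 x 64 mm, beside the case on its left (+y). Origin: centre of its underside. Leave it where it is.
- tube_rack: blue tube rack, 190 x 85 x 57 mm, beside the case on its right (-y). Origin: centre of its underside. Leave it where it is.
- yellow_pot: yellow round pot, 124 mm across, 115 mm high, behind the case. Origin: centre of its underside. Leave it where it is.
- media_bottle: glass jar with a blue cap, 72 mm across, 150 mm high, behind the case. Origin: centre of its underside. Leave it where it is.
- pipette: grey hand pipette lying down, 233 mm long, 24 mm high, behind the case. Origin: centre of its underside. Leave it where it is.

How it is judged:
On the way, in this order (a step that is already met when the one before it is completed fails the run):
1. the wheels show 4-5-2 with the bolt still locked ((value of joint left_wheel between -3.2916 and -2.9916 rad or value of joint left_wheel between 2.9916 and 3.2916 rad or value of joint left_wheel between 9.2748 and 9.5748 rad or value of joint left_wheel between 15.558 and 15.858 rad) and value of joint middle_wheel between 4.0388 and 4.3388 rad and (value of joint right_wheel between -5.386 and -5.086 rad or value of joint right_wheel between 0.8972 and 1.1972 rad or value of joint right_wheel between 7.1804 and 7.4804 rad or value of joint right_wheel between 13.4636 and 13.7636 rad) and value of joint bolt below 0.004 m), for 0.2 s.
2. the bolt is drawn all the way, the wheels still on the code ((value of joint left_wheel between -3.2916 and -2.9916 rad or value of joint left_wheel between 2.9916 and 3.2916 rad or value of joint left_wheel between 9.2748 and 9.5748 rad or value of joint left_wheel between 15.558 and 15.858 rad) and value of joint middle_wheel between 4.0388 and 4.3388 rad and (value of joint right_wheel between -5.386 and -5.086 rad or value of joint right_wheel between 0.8972 and 1.1972 rad or value of joint right_wheel between 7.1804 and 7.4804 rad or value of joint right_wheel between 13.4636 and 13.7636 rad) and value of joint bolt above 0.022 m), for 0.2 s.
At the end, for the whole second after the job is handed in: left wheel on 4, middle on 5, right on 2, each within 0.15 rad (about 9 degrees) of square, at rest; bolt drawn at least 22 of its 25 mm (all of step 2 and velocity of joint left_wheel between -0.05 and 0.05 rad/s and velocity of joint right_wheel between -0.05 and 0.05 rad/s and velocity of joint bolt between -0.05 and 0.05 m/s); the robot touches nothing.
It fails at once if the case, a wheel or the bolt is pressed with more than 25 N (contact force between case and the arm above 25 N or contact force between case and the fingers above 25 N).
It fails at once if the middle wheel is turned off its 5 (by more than 0.15 rad) (value of joint middle_wheel above 4.3388 rad or value of joint middle_wheel below 4.0388 rad).
It fails at once if the bolt is moved more than 4 mm while the wheels are off the code (value of joint bolt above 0.004 m and not ((value of joint left_wheel between -3.2916 and -2.9916 rad or value of joint left_wheel between 2.9916 and 3.2916 rad or value of joint left_wheel between 9.2748 and 9.5748 rad or value of joint left_wheel between 15.558 and 15.858 rad) and value of joint middle_wheel between 4.0388 and 4.3388 rad and (value of joint right_wheel between -5.386 and -5.086 rad or value of joint right_wheel between 0.8972 and 1.1972 rad or value of joint right_wheel between 7.1804 and 7.4804 rad or value of joint right_wheel between 13.4636 and 13.7636 rad))).
It fails at once if a bystander is moved more than 20 mm (distance of any of dish, tweezers, tip_box, tube_rack, yellow_pot, media_bottle, pipette from where it was at the start of the episode above 0.02 m).
It also fails if it takes over 72 s, if anything falls off the work surface, if the arm or the gripper's body presses on something with over 40 N, if the wrist force passes 120 N, or if a joint passes its speed limit or range.

## Working session

There is one attempt and no reset: what is moved stays moved. The work goes in short steps, Python scripts to look and compute and a tool call to move; the robot and the scene stay as the last step left them, time stands still between calls to the robot, and variables do not carry over. Pictures are saved under pics/ and viewed, at most 10 in all, crops included, and the job is handed in when it is done.

Besides the shell and the picture viewer there is one more tool, called after "Call:" as name([rows], argument=value, ...), one row to a line, values as JSON. jog_arm: Moves the arm, as the interface text tells. Its arguments: {"type":"object","properties":{"series":{"type":"array"}},"required":["series"]}

```bash
mkdir -p pics
python3 - <<'E'
from bench import ctrl
import cv2,numpy as np
o=ctrl.get_obs();print(o)
for n in("scene","wrist"):
    c=ctrl.camera(n);np.savez(f"pics/{n}0.npz",**c);cv2.imwrite(f"pics/{n}0.png",c["frame"]);print(n,c["fx"],c["cx"],c["cy"],c["xyz"],c["rotation"])
E
```

```text
{'time_s': 0.0, 'q': array([-1.36831852e+00,  1.81533432e-01,  1.60802714e+00, -2.02314596e-05,
        1.35381694e+00, -2.06301381e-01]), 'dq': array([-0.00109467, -0.00017104,  0.0002115 ,  0.00097874,  0.00023785,
        0.00058148]), 'joint_efforts': array([ 1.05118261e-04, -4.44867826e+01, -3.51339447e+01, -3.68480305e-04,
        8.89225543e-03,  2.61194906e-06]), 'eef_pos': array([ 0.2284491 , -0.52705117,  0.2303792 ]), 'eef_rot': array([-8.92447442e-04,  9.79184227e-01,  2.02971560e-01, -8.17043931e-06]), 'wrist_force': array([-0.95375421, -0.43124595, -0.12669497]), 'torque': array([-0.00576024, -0.01340329, -0.00677228]), 'grasp_force': 0.0, 'opening': 0.9978458321214617}
scene 580.1768970630201 315.86678341729805 230.24268552269768 [ 1.17145163 -0.56606975  1.22811085] [-0.2885183   0.89032318  0.33370022 -0.11280951]
wrist 355.2903985319414 323.09851099300784 244.09838046784904 [ 0.2985133  -0.49674819  0.3732244 ] [ 0.12569757  0.82633425 -0.54255884 -0.08367636]
```

View pics/scene0.png

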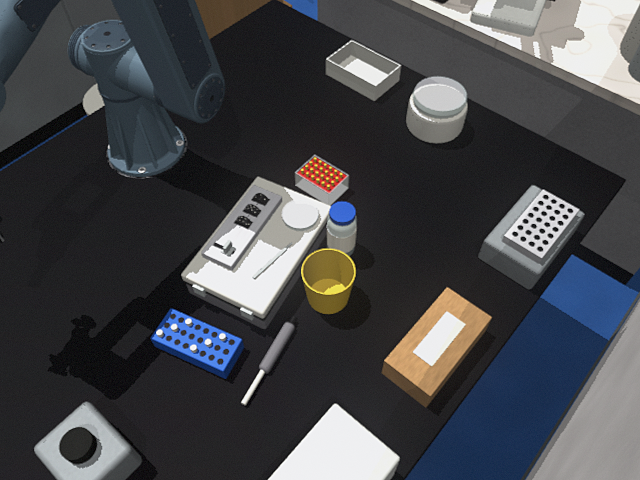

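The scene view shows the case at about (258,245). The wheels are near (261,199), (252,210) and (243,221), and the tab near (227,248). I'll get rough world points from these.

```bash
cat > h.py <<'E'
import numpy as np,cv2
from scipy.spatial.transform import Rotation as R
def rot(q): return R.from_quat(np.roll(np.asarray(q).ravel(),-1)).as_matrix() if np.size(q)==4 else np.asarray(q)
def pt(c,u,v,z):
    d=rot(c["rotation"])@np.array([(u-c["cx"])/c["fx"],(v-c["cy"])/c["fy"],1]);p=np.asarray(c["xyz"])
    return p+d*(z-p[2])/d[2]
def depthpt(c,u,v):
    Z=c["z_map"][int(v),int(u)];return np.asarray(c["xyz"])+rot(c["rotation"])@np.array([(u-c["cx"])/c["fx"]*Z,(v-c["cy"])/c["fy"]*Z,Z])
def proj(c,P):
    q=rot(c["rotation"]).T@(np.asarray(P)-c["xyz"]);return np.array([c["fx"]*q[0]/q[2]+c["cx"],c["fy"]*q[1]/q[2]+c["cy"]])
E
python3 - <<'E'
from h import *
from bench import ctrl
c=dict(np.load("pics/scene0.npz"))
for n,u,v,z in[("L",261,197,.125),("M",252,208,.125),("R",243,219,.125),("tab",229,242,.138),("hb",270,187,.112),("hr",205,262,.112)]:
    print(n,pt(c,u,v,z).round(3),depthpt(c,u,v).round(3))
s=ctrl.camera("side");np.savez("pics/side0.npz",**s);print(s["fx"],s["xyz"],rot(s["rotation"])[:,2])
a=cv2.resize(c["frame"][170:280,180:330],None,fx=5,fy=5,interpolation=cv2.INTER_CUBIC)
cv2.imwrite("pics/a.png",a);cv2.imwrite("pics/side0.png",s["frame"])
E
```

```text
L [0.466 0.02  0.125] [0.465 0.021 0.123]
M [ 0.473 -0.019  0.125] [ 0.474 -0.019  0.126]
R [ 0.481 -0.057  0.125] [ 0.481 -0.056  0.125]
tab [ 0.512 -0.13   0.138] [ 0.51  -0.129  0.134]
hb [0.452 0.065 0.112] [0.436 0.079 0.087]
hr [ 0.495 -0.195  0.112] [ 0.482 -0.188  0.091]
459.28195107900405 [0.24081254 0.66791935 0.77807625] [ 0.37671635 -0.62458455 -0.68408986]
```

View pics/a.png

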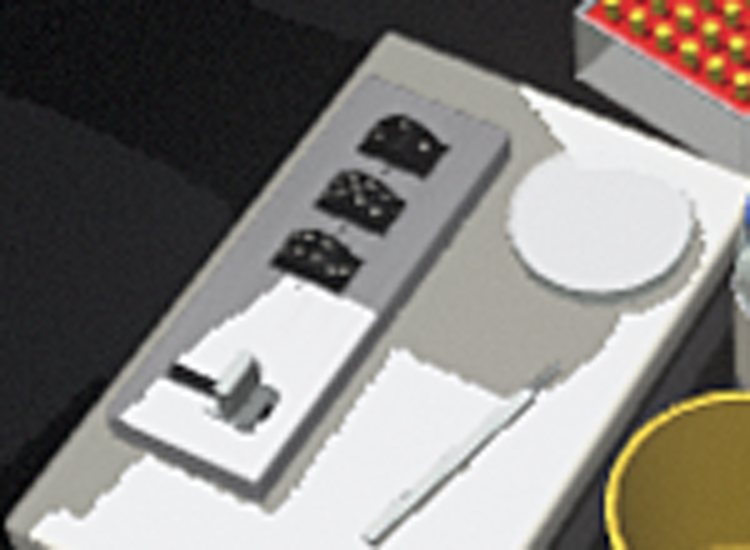

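The crop shows the housing from its far-left corner (254,185) to the near-right corner (232,268). The three wheels run left to right, and the tab sits at the back end of its slot. Next I'll work out the yaw and the move.

Run:
```python
from h import *
c=dict(np.load("pics/scene0.npz"));w=dict(np.load("pics/wrist0.npz"))
C=[pt(c,180+u/5,170+v/5,.112)[:2] for u,v in((372,77),(112,413),(508,140),(262,485))]
for i,j in((0,1),(2,3)): 
    d=C[i]-C[j];print(np.linalg.norm(d),np.arctan2(-d[0],d[1]))
for i,j in((2,0),(3,1)): 
    d=C[i]-C[j];print(np.linalg.norm(d),np.arctan2(d[1],d[0]))
print(np.mean(C,0))
T=rot([-8.92e-4,.979184,.202972,0]);print(T.round(3))
print("cam in tool",T.T@(w["xyz"]-np.array([.2284,-.527,.2304])),(T.T@rot(w["rotation"])).round(3))
print(T.T@(np.array([.46,-.02,.26])-np.array([.2284,-.527,.2304])))
```

```text
0.23056455238384602 0.23233020291112458
0.22779252493841984 0.24019791918994987
0.08153918038505674 0.18562491979976709
0.08324879641985782 0.21998318343811737
[ 0.4851654  -0.06061651]
[[ 0.918  0.397 -0.   ]
 [ 0.397 -0.918  0.002]
 [ 0.    -0.002 -1.   ]]
cam in tool [ 7.64129186e-02 -1.39032913e-04 -1.42796719e-01] [[-0.    -0.954 -0.299]
 [ 1.    -0.    -0.   ]
 [ 0.    -0.299  0.954]]
[ 0.41405742 -0.37321688 -0.02879816]
```

Call:
jog_arm([
  [[20,-18,2,0,0,0,0],[28,-26,3,0,0,0,0],[28,-26,3,0,0,0,0],[28,-26,3,0,0,0,0],[28,-26,3,0,0,0,0],[28,-26,3,0,0,0,0],[28,-26,3,0,0,0,0],[28,-26,4,0,0,0,0],[28,-26,4,0,0,0,0],[28,-26,4,0,0,0,0]],
])

```text
time_s: 1.15
eef_pos: [0.3783, -0.1867, 0.1991]
eef_rot: [0.0, 0.979, 0.203, 0.0]
wrist_force: [0.4, -0.5, -1.3]
opening: -0.004
grasp_force: 0.0
```

Call:
jog_arm([
  [[28,-26,4,0,0,0,0],[28,-26,4,0,0,0,0],[28,-26,4,0,0,0,0],[28,-26,4,0,0,0,0],[18,-18,2,0,0,0,0],[0,0,0,0,0,0.094,0],[0,0,0,0,0,0.094,0],[0,0,0,0,0,0,0],[0,0,0,0,0,0,0],[0,0,0,0,0,0,0]],
])

```text
time_s: 2.15
eef_pos: [0.4487, -0.0248, 0.1813]
eef_rot: [-0.0, 0.994, 0.111, -0.0]
wrist_force: [0.0, 0.3, -0.3]
opening: 0.001
grasp_force: 0.0
```

Run:
```python
from h import *
from bench import ctrl
o=ctrl.get_obs();print(o["eef_pos"],o["eef_rot"],o["wrist_force"],o["opening"])
w=ctrl.camera("wrist");np.savez("pics/w1.npz",**w);cv2.imwrite("pics/w1.png",w["frame"])
for n,P in dict(L=[.466,.02,.125],M=[.473,-.019,.125],R=[.481,-.057,.125],tab=[.512,-.13,.138]).items(): print(n,proj(w,P))
```

```text
[ 0.44871178 -0.02482409  0.18127343] [-1.83865722e-05  9.93834060e-01  1.10877677e-01 -2.71108638e-05] [ 0.0114349   0.34333418 -0.29033728] 0.0009167693023377044
L [254.32783417 222.97780531]
M [323.00706919 225.92994324]
R [390.15115766 226.8677919 ]
tab [542.89682495 207.2110404 ]
```

View pics/w1.png

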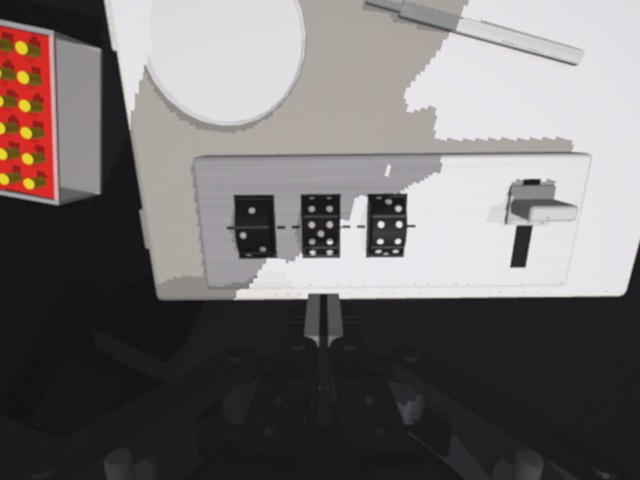

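Wheels are at about (255,227), (321,227) and (387,226), with their index lines at v≈227. The tab is at (542,208). I'll zoom in on the wheels to read them.

Run:
```python
from h import *
w=dict(np.load("pics/w1.npz"))
a=cv2.resize(w["frame"][180:270,220:420],None,fx=4,fy=4,interpolation=cv2.INTER_CUBIC);cv2.imwrite("pics/b.png",np.clip(a*1.6,0,255).astype(np.uint8))
for n,u,v,z in(("iL",231,227.5,.112),("iR",413,226.5,.112),("L",255,227,.125),("M",321,227,.125),("R",387,226.5,.125),("tabfront",545,214,.138)): print(n,pt(w,u,v,z),depthpt(w,u,v))
H=[pt(w,u,v,.112)[:2] for u,v in((195,157),(589,153),(209,288),(570,286))];print(H)
```

```text
iL [0.45627097 0.03537199 0.112     ] [0.45639169 0.03529408 0.11238297]
iR [ 0.48157161 -0.07387747  0.112     ] [ 0.48195807 -0.07326247  0.11397266]
L [0.46372047 0.01922919 0.125     ] [0.46378226 0.0192011  0.12520708]
M [ 0.47212183 -0.01800805  0.125     ] [ 0.47206146 -0.01802018  0.12476435]
R [ 0.48081045 -0.05516261  0.125     ] [ 0.48080433 -0.05516946  0.12497121]
tabfront [ 0.50880458 -0.13257148  0.138     ] [ 0.50894413 -0.13135438  0.13981439]
[array([0.4936465 , 0.06188008]), array([ 0.54609327, -0.16035959]), array([0.41276843, 0.04346229]), array([ 0.46577931, -0.18504435])]
```

View pics/b.png

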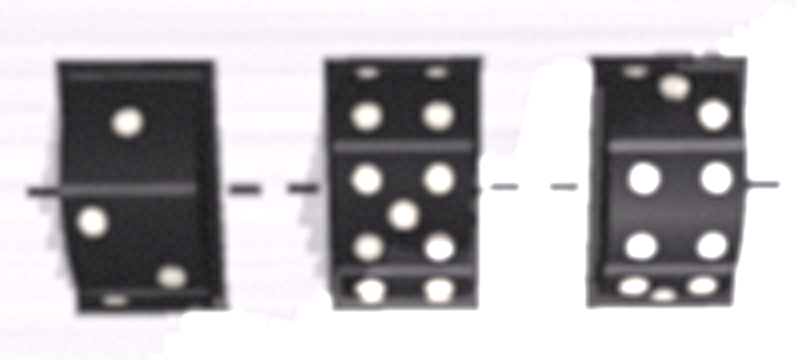

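The left wheel sits between 1 and 2, with its grey line at crop (128,188). The middle wheel shows 5, with its centre dot at (403,213), and the right wheel shows 4 with dots at rows 178 and 247. I'll cast these rays onto the rim cylinders for the exact angles.

```bash
cat >> h.py <<'E'
YAW=.229;EX=np.array([np.cos(YAW),np.sin(YAW),0]);EY=np.array([-EX[1],EX[0],0]);AX=.4523;YW=dict(L=-.0847,M=-.1247,R=-.1647)
def rim(c,u,v,ax=AX):
    "phi (rad) of a rim pixel, 0 on top, + towards case +x; and y'"
    d=rot(c["rotation"])@np.array([(u-c["cx"])/c["fx"],(v-c["cy"])/c["fy"],1]);p=np.asarray(c["xyz"])
    a=np.array([d@EX,d[2]]);b=np.array([p@EX-ax,p[2]-.106])
    t=min(np.roots([a@a,2*a@b,b@b-.019**2]).real);q=b+t*a
    return np.arctan2(q[0],q[1]),(p+t*d)@EY
E
python3 - <<'E'
from h import *
w=dict(np.load("pics/w1.npz"))
for n,P in dict(L1=[(127,121)],L12=[(128,188)],L2=[(92,221),(172,277)],M5=[(367,178),(439,178),(403,214),(369,246),(440,246)],M56=[(405,146)],M54=[(405,271)],R4=[(644,178),(717,178),(642,246),(711,246)],R34=[(678,146)],R45=[(672,269)]).items():
    r=np.array([rim(w,220+u/4,180+v/4) for u,v in P]);print(n,r.mean(0).round(3))
E
```

```text
L1 [ 0.722 -0.084]
L12 [ 0.191 -0.085]
L2 [-0.343 -0.084]
M5 [-0.024 -0.125]
M56 [ 0.499 -0.125]
M54 [-0.565 -0.125]
R4 [-0.04  -0.165]
R34 [ 0.484 -0.164]
R45 [-0.562 -0.165]
```

Call:
jog_arm([
  [[5,7,5,0,0,0,0],[6,8,8,0,0,0,0],[6,8,8,0,0,0,0],[6,8,8,0,0,0,0],[6,8,8,0,0,0,0],[0,0,6,0,0,0,0],[0,0,4,0,0,0,0],[0,0,3,0,0,0,0],[0,0,2,0,0,0,0],[0,0,1,0,0,0,0]],
])

```text
time_s: 3.2
eef_pos: [0.4855, -0.0561, 0.1283]
eef_rot: [0.0, 0.994, 0.11, 0.0]
wrist_force: [0.1, -0.6, -0.2]
opening: -0.0
grasp_force: 0.0
```

Call:
jog_arm([
  [[0,0,0.5,0,0,0,0],[0,0,0.5,0,0,0,0],[0,0,0.4,0,0,0,0],[0,0,0.3,0,0,0,0],[0,0,0.3,0,0,0,0],[0,0,0,0,0,0,0],[0,0,0,0,0,0,0],[0,0,0,0,0,0,0],[0,0,0,0,0,0,0],[0,0,0,0,0,0,0]],
])

```text
time_s: 4.2
eef_pos: [0.4856, -0.0564, 0.1263]
eef_rot: [0.0, 0.994, 0.11, 0.0]
wrist_force: [0.3, -0.3, 0.1]
opening: -0.002
grasp_force: 0.0
```

Call:
jog_arm([
  [[0,0,0.3,0,0,0,0],[0,0,0.3,0,0,0,0],[0,0,0.2,0,0,0,0],[0,0,0.2,0,0,0,0],[0,0,0.2,0,0,0,0],[0,0,0,0,0,0,0],[0,0,0,0,0,0,0],[0,0,0,0,0,0,0],[0,0,0,0,0,0,0],[0,0,0,0,0,0,0]],
])

```text
time_s: 5.2
eef_pos: [0.4856, -0.0563, 0.1251]
eef_rot: [0.0, 0.994, 0.11, -0.0]
wrist_force: [-0.6, -0.5, -0.3]
opening: -0.001
grasp_force: 0.0
```

Call:
jog_arm([
  [[0,0,0.2,0,0,0,0],[0,0,0.2,0,0,0,0],[0,0,0.2,0,0,0,0],[0,0,0,0,0,0,0],[0,0,0,0,0,0,0],[0,0,0,0,0,0,0],[0,0,0,0,0,0,0],[0,0,0,0,0,0,0],[0,0,0,0,0,0,0],[0,0,0,0,0,0,0]],
])

```text
time_s: 6.2
eef_pos: [0.4859, -0.0564, 0.1249]
eef_rot: [0.0, 0.994, 0.11, 0.0]
wrist_force: [-1.1, 0.9, 5.5]
opening: -0.001
grasp_force: 2.7
```

Call:
jog_arm([
  [[0,0,0.3,0,0,0,0],[-1,0,0,0,0,0,0],[-2,0,0,0,0,0,0],[-2,0,0,0,0,0,0],[-2,0,0,0,0,0,0],[-2,0,0,0,0,0,0],[-2,0,0,0,0,0,0],[-2,0,0,0,0,0,0],[-2,0,0,0,0,0,0],[0,0,0,0,0,0,0]],
])

```text
time_s: 7.2
eef_pos: [0.4717, -0.0597, 0.1249]
eef_rot: [0.0, 0.994, 0.11, 0.001]
wrist_force: [-0.3, 1.4, 5.4]
opening: 0.0
grasp_force: 2.8
```

Run:
```python
from h import *
from bench import ctrl
o=ctrl.get_obs();p=o["eef_pos"];print(p@EX,p@EY,p[2],o["wrist_force"])
w=ctrl.camera("wrist");np.savez("pics/w2.npz",**w)
u,v=proj(w,EX*AX+EY*YW["R"]+[0,0,.125]);print(u,v)
cv2.imwrite("pics/c.png",cv2.resize(w["frame"][max(0,int(v)-80):int(v)+70,int(u)-100:int(u)+100],None,fx=4,fy=4,interpolation=cv2.INTER_CUBIC))
```

```text
0.4458321380734188 -0.16522497913964454 0.12487209055202624 [-0.34081573  1.41889151  5.425038  ]
322.41009636883143 298.48597178466224
```

View pics/c.png

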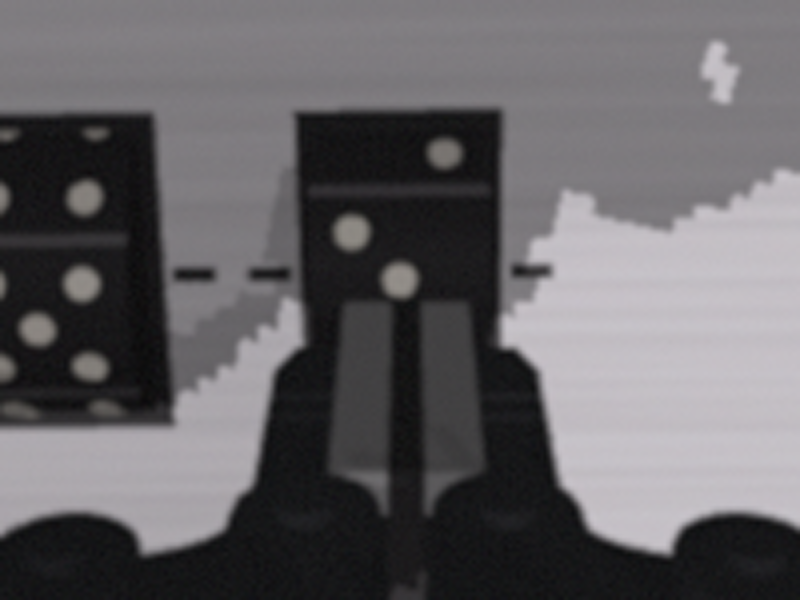

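The wheel rolled with the finger. Number 3's centre dot is now at crop (400,280) and the 2/3 line at (400,189). I'll turn that into an angle.

Run:
```python
from h import *
w=dict(np.load("pics/w2.npz"))
for u,v in((400,280),(400,189)): print(rim(w,222+u/4,218+v/4))
for u,v in((82,284),(38,330)): print("M",rim(w,222+u/4,218+v/4))
```

```text
(np.float64(0.25401549334404805), np.float64(-0.16456251556092683))
(np.float64(0.7930850898028523), np.float64(-0.1646337720094418))
M (np.float64(0.2457351573104627), np.float64(-0.12958540993628165))
M (np.float64(-0.033117388992382576), np.float64(-0.12443391248658388))
```

Call:
jog_arm([
  [[0,0,-4,0,0,0,0],[4,0,0,0,0,0,0],[7,0,0,0,0,0,0],[3,0,0,0,0,0,0],[0,0,2.5,0,0,0,0],[0,0,1,0,0,0,0],[0,0,0.5,0,0,0,0],[0,0,0.2,0,0,0,0],[0,0,0,0,0,0,0],[0,0,0,0,0,0,0]],
])

```text
time_s: 8.25
eef_pos: [0.4851, -0.0565, 0.1248]
eef_rot: [0.0, 0.994, 0.11, 0.001]
wrist_force: [-0.3, 1.5, 8.1]
opening: -0.002
grasp_force: 4.0
```

Call:
jog_arm([
  [[-1,0,0,0,0,0,0],[-2,0,0,0,0,0,0],[-2,0,0,0,0,0,0],[-2,0,0,0,0,0,0],[-2,0,0,0,0,0,0],[-2,0,0,0,0,0,0],[-1,0,0,0,0,0,0],[-1,0,0,0,0,0,0],[0,0,0,0,0,0,0],[0,0,0,0,0,0,0]],
])

```text
time_s: 9.25
eef_pos: [0.4728, -0.0594, 0.1249]
eef_rot: [0.0, 0.994, 0.11, 0.001]
wrist_force: [1.2, 1.1, 7.9]
opening: 0.0
grasp_force: 3.3
```

Call:
jog_arm([
  [[0,0,-4,0,0,0,0],[4,0,0,0,0,0,0],[6,0,0,0,0,0,0],[3,0,0,0,0,0,0],[0,0,2.5,0,0,0,0],[0,0,1,0,0,0,0],[0,0,0.3,0,0,0,0],[0,0,0.2,0,0,0,0],[0,0,0,0,0,0,0],[0,0,0,0,0,0,0]],
])

```text
time_s: 10.25
eef_pos: [0.4852, -0.0566, 0.1249]
eef_rot: [0.0, 0.994, 0.11, 0.001]
wrist_force: [-1.5, 0.7, 7.7]
opening: 0.001
grasp_force: 4.0
```

Call:
jog_arm([
  [[-1,0,0,0,0,0,0],[-2,0,0,0,0,0,0],[-2,0,0,0,0,0,0],[-2,0,0,0,0,0,0],[-2,0,0,0,0,0,0],[-2,0,0,0,0,0,0],[-1,0,0,0,0,0,0],[0,0,0,0,0,0,0],[0,0,0,0,0,0,0],[0,0,0,0,0,0,0]],
])

```text
time_s: 11.25
eef_pos: [0.4738, -0.0593, 0.1249]
eef_rot: [0.0, 0.994, 0.11, 0.001]
wrist_force: [0.7, 1.5, 6.8]
opening: -0.002
grasp_force: 3.4
```

Run:
```python
from h import *
from bench import ctrl
o=ctrl.get_obs();p=o["eef_pos"];print(p@EX,p@EY,p[2],o["wrist_force"])
w=ctrl.camera("wrist");np.savez("pics/w3.npz",**w)
u,v=proj(w,EX*AX+EY*YW["R"]+[0,0,.125]);u,v=int(u),int(v);print(u,v)
cr=w["frame"][v-55:v+30,u-40:u+40];print("origin",u-40,v-55)
cv2.imwrite("pics/d.png",cv2.resize(cr,None,fx=6,fy=6,interpolation=cv2.INTER_CUBIC))
```

```text
0.44797477197528235 -0.16528205123897835 0.12487264981149547 [0.70747117 1.52754615 6.8376508 ]
322 302
origin 282 247
```

View pics/d.png

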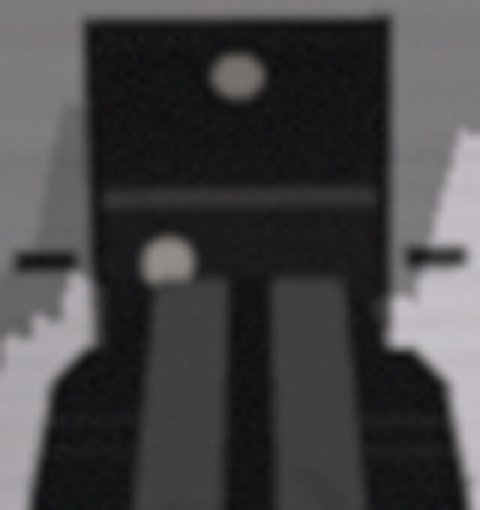

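The view shows number 1's dot at crop (238,77), the 1/2 line at row 198, and the first dot of 2 at (167,258).

Run:
```python
from h import *
w=dict(np.load("pics/w3.npz"))
for u,v,o in((238,77,0),(240,198,.5236)): print(rim(w,282+u/6-.4,247+v/6-.4)[0]+o+.027)
```

```text
1.1132513013337244
1.1023333157366333
```

Call:
jog_arm([
  [[-1.1,0,0,0,0,0,0],[0,0,0,0,0,0,0],[0,0,-6,0,0,0,0],[0,0,-10,0,0,0,0],[-1,-13,0,0,0,0,0],[-1,-18,0,0,0,0,0],[0,-18,0,0,0,0,0],[0,-18,0,0,0,0,0],[0,-10,0,0,0,0,0],[0,-4,0,0,0,0,0]],
])

```text
time_s: 12.3
eef_pos: [0.4516, 0.0204, 0.1399]
eef_rot: [-0.0, 0.994, 0.111, -0.0]
wrist_force: [0.2, 0.3, -0.6]
opening: -0.003
grasp_force: 0.0
```

Call:
jog_arm([
  [[0,0,6,0,0,0,0],[0,0,5,0,0,0,0],[0,0,2,0,0,0,0],[0,0,1,0,0,0,0],[0,0,0.6,0,0,0,0],[0,0,0.4,0,0,0,0],[0,0,0.3,0,0,0,0],[0,0,0,0,0,0,0],[0,0,0,0,0,0,0],[0,0,0,0,0,0,0]],
])

```text
time_s: 13.3
eef_pos: [0.4524, 0.019, 0.1249]
eef_rot: [0.0, 0.994, 0.11, 0.0]
wrist_force: [-1.2, -1.4, 2.6]
opening: -0.002
grasp_force: 1.4
```

Run:
```python
from h import *
from bench import ctrl
o=ctrl.get_obs();p=o["eef_pos"];print(p@EX,p@EY,p[2],o["wrist_force"])
w=ctrl.camera("wrist");np.savez("pics/w4.npz",**w);cv2.imwrite("pics/w4.png",w["frame"]);print(proj(w,EX*AX+EY*YW["R"]+[0,0,.125]),proj(w,EX*AX+EY*YW["L"]+[0,0,.125]))
```

```text
0.44487397885395846 -0.08423673597773647 0.12493652324529828 [-1.15390065 -1.4009848   2.57977434]
[506.11727366 295.00351191] [324.68753814 296.432761  ]
```

Call:
jog_arm([
  [[0,0,0.4,0,0,0,0],[1,0,0,0,0,0,0],[2,0,0,0,0,0,0],[2,0,0,0,0,0,0],[2,0,0,0,0,0,0],[2,0,0,0,0,0,0],[2,0,0,0,0,0,0],[2,0,0,0,0,0,0],[2,0,0,0,0,0,0],[0,0,0,0,0,0,0]],
])

```text
time_s: 14.35
eef_pos: [0.4676, 0.0225, 0.1249]
eef_rot: [0.0, 0.994, 0.11, 0.001]
wrist_force: [0.7, -1.0, 4.6]
opening: -0.001
grasp_force: 2.7
```

Call:
jog_arm([
  [[0,0,-4,0,0,0,0],[-4,0,0,0,0,0,0],[-7,0,0,0,0,0,0],[-4,0,0,0,0,0,0],[0,0,2.5,0,0,0,0],[0,0,1,0,0,0,0],[0,0,0.3,0,0,0,0],[0,0,0.2,0,0,0,0],[0,0,0,0,0,0,0],[0,0,0,0,0,0,0]],
])

```text
time_s: 15.35
eef_pos: [0.4527, 0.0193, 0.1249]
eef_rot: [-0.0, 0.994, 0.11, 0.0]
wrist_force: [-2.0, 0.8, 5.7]
opening: 0.003
grasp_force: 2.9
```

Call:
jog_arm([
  [[1,0,0,0,0,0,0],[2,0,0,0,0,0,0],[2,0,0,0,0,0,0],[2,0,0,0,0,0,0],[2,0,0,0,0,0,0],[2,0,0,0,0,0,0],[2,0,0,0,0,0,0],[2,0,0,0,0,0,0],[0,0,0,0,0,0,0],[0,0,0,0,0,0,0]],
])

```text
time_s: 16.35
eef_pos: [0.4676, 0.0228, 0.1249]
eef_rot: [-0.0, 0.994, 0.11, 0.001]
wrist_force: [-0.5, 1.4, 5.1]
opening: 0.004
grasp_force: 2.5
```

Call:
jog_arm([
  [[0,0,-4,0,0,0,0],[-4,0,0,0,0,0,0],[-7,0,0,0,0,0,0],[-4,0,0,0,0,0,0],[0,0,2.5,0,0,0,0],[0,0,1,0,0,0,0],[0,0,0.3,0,0,0,0],[0,0,0.2,0,0,0,0],[0,0,0,0,0,0,0],[0,0,0,0,0,0,0]],
])

```text
time_s: 17.35
eef_pos: [0.4527, 0.0192, 0.1249]
eef_rot: [-0.0, 0.994, 0.11, 0.0]
wrist_force: [-1.5, 1.3, 5.6]
opening: -0.002
grasp_force: 2.9
```

Run:
```python
from h import *
from bench import ctrl
o=ctrl.get_obs();p=o["eef_pos"];print(p@EX,p@EY,p[2],o["wrist_force"])
w=ctrl.camera("wrist");np.savez("pics/w5.npz",**w)
u,v=proj(w,EX*AX+EY*YW["L"]+[0,0,.125]);u,v=int(u),int(v);print("origin",u-40,v-60)
cv2.imwrite("pics/e.png",cv2.resize(w["frame"][v-60:v+40,u-40:u+95],None,fx=5,fy=5,interpolation=cv2.INTER_CUBIC))
```

```text
0.4452478947567473 -0.084036093554444 0.12487341214465061 [-1.46908043  1.30775268  5.55601356]
origin 285 237
```

View pics/e.png

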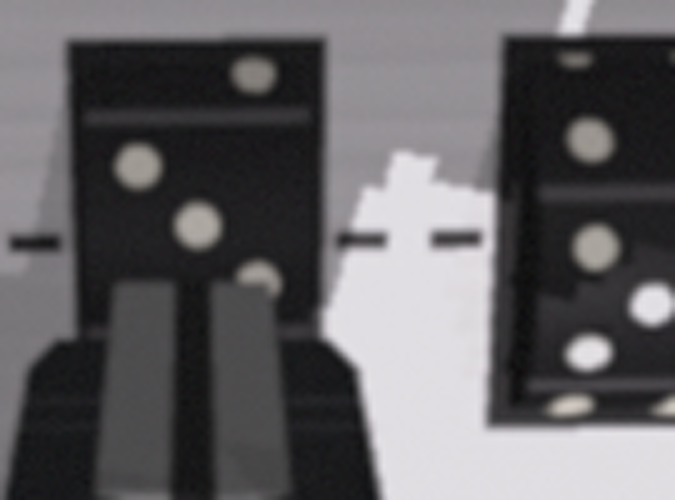

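The left wheel now has 3 above its top, with the centre dot at crop (197,225) and the 2/3 line at row 117. The middle wheel's 5 is unmoved, with its centre dot at (652,304).

Run:
```python
from h import *
w=dict(np.load("pics/w5.npz"))
for u,v,o in((197,225,2.0944),(197,117,1.5708),(652,304,4.189)): print(rim(w,285+u/5-.4,237+v/5-.4)[0]+o)
```

```text
2.4671743601185527
2.46992519648515
4.167089639516647
```

Call:
jog_arm([
  [[1,0,0,0,0,0,0],[2,0,0,0,0,0,0],[2,0,0,0,0,0,0],[2,0,0,0,0,0,0],[2,0,0,0,0,0,0],[2,0,0,0,0,0,0],[1.2,0,0,0,0,0,0],[0,0,0,0,0,0,0],[0,0,0,0,0,0,0],[0,0,0,0,0,0,0]],
])

```text
time_s: 18.4
eef_pos: [0.4648, 0.0221, 0.1249]
eef_rot: [-0.0, 0.994, 0.11, 0.001]
wrist_force: [0.2, 2.1, 5.2]
opening: 0.005
grasp_force: 2.7
```

Call:
jog_arm([
  [[0,0,-4,0,0,0,0],[0,0,-10,0,0,0,0],[-4,7,-10,0,0,0,0],[-6,10,-10,0,0,0,0],[-6,10,-10,0,0,0,0],[-6,10,-10,0,0,0,0],[-4,5,-2,0,0,0,0],[0,0,0,0,0,0,0],[0,0,0,0,0,0,0],[0,0,0,0,0,0,0]],
])

```text
time_s: 19.4
eef_pos: [0.4476, -0.0246, 0.1798]
eef_rot: [-0.0, 0.994, 0.11, -0.0]
wrist_force: [0.2, 0.2, -0.3]
opening: 0.002
grasp_force: 0.0
```

Run:
```python
from h import *
from bench import ctrl
o=ctrl.get_obs();p=o["eef_pos"];print(p@EX,p@EY,p[2],o["wrist_force"])
w=ctrl.camera("wrist");np.savez("pics/w6.npz",**w)
cv2.imwrite("pics/f.png",np.clip(1.4*cv2.resize(w["frame"][180:270,220:420],None,fx=4,fy=4,interpolation=cv2.INTER_CUBIC),0,255).astype(np.uint8))
```

```text
0.43033426487701265 -0.1255276915255366 0.1797796172790821 [ 0.18957219  0.15945322 -0.33070378]
```

View pics/f.png

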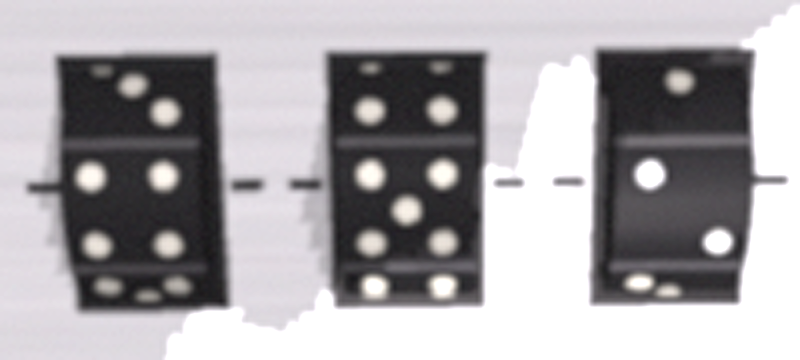

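The wheels read 4-5-2 and all look square: the 4's dots are at rows 177 and 244, the 5's at 174 and 242, and the 2's at 174 and 241. I'll put numbers on that and measure the tab.

Run:
```python
from h import *
w=dict(np.load("pics/w6.npz"))
for n,P in dict(L4=[(91,177),(163,177),(97,245),(168,244)],M5=[(371,174),(442,174),(406,210),(372,242),(442,242)],R2=[(650,174),(718,241)]).items():
    r=np.array([rim(w,220+u/4-.375,180+v/4-.375) for u,v in P]);print(n,r.mean(0).round(3))
# tab top from depth
ys,xs=np.mgrid[150:280,480:620];P=np.array([depthpt(w,u,v) for u,v in zip(xs.ravel(),ys.ravel())])
m=(P[:,2]>.131)&(P[:,2]<.146)&(w["z_map"][ys,xs].ravel()>0);X=P[m]@EX;Y=P[m]@EY
print(m.sum(),np.percentile(X,[2,50,98]),np.percentile(Y,[2,50,98]),np.median(P[m][:,2]),xs.ravel()[m].min(),xs.ravel()[m].max(),ys.ravel()[m].min(),ys.ravel()[m].max())
```

```text
L4 [-0.018 -0.084]
M5 [-0.014 -0.124]
R2 [-0.028 -0.164]
960 [0.46159845 0.4662636  0.47001641] [-0.26082207 -0.24715172 -0.2362353 ] 0.13780929967309474 525 581 201 220
```

Call:
jog_arm([
  [[6,8,0,0,0,0,0],[9,18,0,0,0,0,0],[10,20,0,0,0,0,0],[10,20,0,0,0,0,0],[10,20,0,0,0,0,0],[9,20,0,0,0,0,0],[6,12,0,0,0,0,0],[0,6,0,0,0,0,0],[0,0,0,0,0,0,0],[0,0,0,0,0,0,0]],
])

```text
time_s: 20.45
eef_pos: [0.5331, -0.1321, 0.18]
eef_rot: [-0.0, 0.994, 0.11, -0.0]
wrist_force: [0.1, 0.2, 0.7]
opening: -0.001
grasp_force: 0.0
```

Run:
```python
from h import *
from bench import ctrl
o=ctrl.get_obs();p=o["eef_pos"];print(p@EX,p@EY,p[2],o["wrist_force"])
w=ctrl.camera("wrist")
ys,xs=np.mgrid[150:440:2,250:400:2];P=np.array([depthpt(w,u,v) for u,v in zip(xs.ravel(),ys.ravel())])
m=(P[:,2]>.131)&(P[:,2]<.142);X=P[m]@EX;Y=P[m]@EY
print(m.sum(),np.percentile(X,[2,50,98]),np.percentile(Y,[2,50,98]))
```

```text
0.4892169723386572 -0.24969487886800293 0.180006407179159 [0.09025814 0.15174856 0.67716012]
11 [0.46845089 0.46973727 0.47048404] [-0.26157253 -0.2590837  -0.23684438]
```

Call:
jog_arm([
  [[0,0,6,0,0,0,0],[0,0,10,0,0,0,0],[0,0,10,0,0,0,0],[0,0,8,0,0,0,0],[0,0,7,0,0,0,0],[0,0,6,0,0,0,0],[0,0,5,0,0,0,0],[0,0,3,0,0,0,0],[0,0,1,0,0,0,0],[0,0,0,0,0,0,0]],
])

```text
time_s: 21.5
eef_pos: [0.5337, -0.1327, 0.1243]
eef_rot: [0.0, 0.994, 0.11, 0.0]
wrist_force: [0.5, 0.3, -0.1]
opening: -0.0
grasp_force: 0.0
```

Call:
jog_arm([
  [[-1,0,0,0,0,0,0],[-1.5,0,0,0,0,0,0],[-1.5,0,0,0,0,0,0],[-1.5,0,0,0,0,0,0],[-1,0,0,0,0,0,0],[-1,0,0,0,0,0,0],[-1,0,0,0,0,0,0],[-1,0,0,0,0,0,0],[-0.5,0,0,0,0,0,0],[0,0,0,0,0,0,0]],
])

```text
time_s: 22.5
eef_pos: [0.5241, -0.1349, 0.1244]
eef_rot: [0.0, 0.994, 0.11, 0.0]
wrist_force: [2.6, 0.4, -0.9]
opening: 0.004
grasp_force: 1.3
```

Call:
jog_arm([
  [[-2,0,0,0,0,0,0],[-2,0,0,0,0,0,0],[-2,0,0,0,0,0,0],[-2,0,0,0,0,0,0],[-2,0,0,0,0,0,0],[-2,0,0,0,0,0,0],[-2,0,0,0,0,0,0],[-2,0,0,0,0,0,0],[-2,0,0,0,0,0,0],[-1,0,0,0,0,0,0]],
])

```text
time_s: 23.5
eef_pos: [0.5052, -0.1392, 0.1244]
eef_rot: [0.0, 0.994, 0.11, 0.0]
wrist_force: [3.1, -0.7, -0.7]
opening: 0.0
grasp_force: 1.3
```

Call:
jog_arm([
  [[-1,0,0,0,0,0,0],[-0.5,0,0,0,0,0,0],[-0.5,0,0,0,0,0,0],[0,0,0,0,0,0,0],[0,0,0,0,0,0,0],[0,0,0,0,0,0,0],[0,0,0,0,0,0,0],[0,0,0,0,0,0,0],[0,0,0,0,0,0,0],[0,0,0,0,0,0,0]],
])

```text
time_s: 24.5
eef_pos: [0.5033, -0.1394, 0.1243]
eef_rot: [-0.0, 0.994, 0.11, -0.0]
wrist_force: [2.2, -0.2, 0.7]
opening: 0.003
grasp_force: 0.9
```

Call:
jog_arm([
  [[-0.3,0,0,0,0,0,0],[-0.3,0,0,0,0,0,0],[-0.3,0,0,0,0,0,0],[0,0,0,0,0,0,0],[0,0,0,0,0,0,0],[0,0,0,0,0,0,0],[0,0,0,0,0,0,0],[0,0,0,0,0,0,0],[0,0,0,0,0,0,0],[0,0,0,0,0,0,0]],
])

```text
time_s: 25.5
eef_pos: [0.5025, -0.1397, 0.1243]
eef_rot: [-0.0, 0.994, 0.11, -0.0]
wrist_force: [1.9, 1.4, 0.8]
opening: 0.0
grasp_force: 1.2
```

Call:
jog_arm([
  [[-0.3,0,0,0,0,0,0],[-0.3,0,0,0,0,0,0],[0,0,0,0,0,0,0],[0,0,0,0,0,0,0],[0,0,0,0,0,0,0],[0,0,0,0,0,0,0],[0,0,0,0,0,0,0],[0,0,0,0,0,0,0],[0,0,0,0,0,0,0],[0,0,0,0,0,0,0]],
])

```text
time_s: 26.5
eef_pos: [0.5018, -0.1398, 0.1243]
eef_rot: [-0.0, 0.994, 0.11, -0.0]
wrist_force: [1.8, 0.5, 0.6]
opening: -0.005
grasp_force: 1.0
```

Call:
jog_arm([
  [[-0.3,0,0,0,0,0,0],[-0.3,0,0,0,0,0,0],[0,0,0,0,0,0,0],[0,0,0,0,0,0,0],[0,0,0,0,0,0,0],[0,0,0,0,0,0,0],[0,0,0,0,0,0,0],[0,0,0,0,0,0,0],[0,0,0,0,0,0,0],[0,0,0,0,0,0,0]],
])

```text
time_s: 27.5
eef_pos: [0.5013, -0.1399, 0.1243]
eef_rot: [-0.0, 0.994, 0.11, -0.0]
wrist_force: [2.2, 0.0, 1.2]
opening: 0.003
grasp_force: 1.2
```

Call:
jog_arm([
  [[-0.3,0,0,0,0,0,0],[-0.3,0,0,0,0,0,0],[0,0,0,0,0,0,0],[0,0,0,0,0,0,0],[0,0,0,0,0,0,0],[0,0,0,0,0,0,0],[0,0,0,0,0,0,0],[0,0,0,0,0,0,0],[0,0,0,0,0,0,0],[0,0,0,0,0,0,0]],
])

```text
time_s: 28.5
eef_pos: [0.5009, -0.14, 0.1243]
eef_rot: [-0.0, 0.994, 0.11, 0.0]
wrist_force: [5.2, 1.0, 0.5]
opening: -0.0
grasp_force: 2.6
```

The force has risen to 5.2 N at about 25 mm of travel, so the bolt is on its stop. I'll back off and check.

Call:
jog_arm([
  [[2,0,0,0,0,0,0],[4,0,0,0,0,0,0],[4,0,0,0,0,0,0],[0,0,-5,0,0,0,0],[0,0,-10,0,0,0,0],[0,0,-15,0,0,0,0],[0,0,-15,0,0,0,0],[0,0,-10,0,0,0,0],[0,0,0,0,0,0,0],[0,0,0,0,0,0,0]],
])

```text
time_s: 29.5
eef_pos: [0.5104, -0.1379, 0.1794]
eef_rot: [0.0, 0.994, 0.11, 0.0]
wrist_force: [-0.8, 0.0, -0.1]
opening: 0.002
grasp_force: 0.0
```

Call:
jog_arm([
  [[-4,-10,0,0,0,0,0],[-6,-20,0,0,0,0,0],[-6,-20,0,0,0,0,0],[-6,-20,0,0,0,0,0],[-6,-20,0,0,0,0,0],[-6,-20,0,0,0,0,0],[-2,-10,0,0,0,0,0],[0,-4,0,0,0,0,0],[0,0,0,0,0,0,0],[0,0,0,0,0,0,0]],
])

```text
time_s: 30.5
eef_pos: [0.4486, -0.0252, 0.1794]
eef_rot: [0.0, 0.994, 0.11, 0.0]
wrist_force: [-0.4, -0.3, 0.2]
opening: 0.006
grasp_force: 0.0
```

Run:
```python
from h import *
from bench import ctrl
o=ctrl.get_obs();p=o["eef_pos"];print(p@EX,p@EY,p[2],o["wrist_force"])
w=ctrl.camera("wrist");np.savez("pics/w7.npz",**w);cv2.imwrite("pics/w7.png",cv2.resize(w["frame"][140:290,190:600],None,fx=1.95,fy=1.95,interpolation=cv2.INTER_CUBIC))
ys,xs=np.mgrid[150:290,480:620];P=np.array([depthpt(w,u,v) for u,v in zip(xs.ravel(),ys.ravel())])
m=(P[:,2]>.131)&(P[:,2]<.146);X=P[m]@EX;Y=P[m]@EY
print(m.sum(),np.percentile(X,[2,50,98]),np.percentile(Y,[2,50,98]))
```

```text
0.43121028936188915 -0.12637483367092117 0.17938498844480727 [-0.365286   -0.29751114  0.18613639]
923 [0.43647331 0.4418162  0.44512413] [-0.26085379 -0.24761968 -0.23645853]
```

View pics/w7.png

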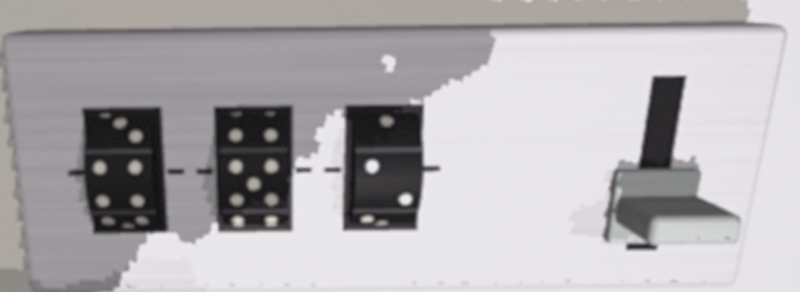

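The wheels read 4-5-2, with dot rows level at about 167 and 200. The tab, at (670,205), has moved 25 mm to the front, and the robot is clear of everything.

```bash
python3 -c "
from bench import ctrl
print(ctrl.hand_in())"
```

```text
the job is handed in; nothing more can be done
None
```

I handed the job in with the wheels on 4-5-2, each within about 0.03 rad of square, the bolt drawn about 25 mm to its stop and the arm clear; the hand-in returned no verdict.

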